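# Check a skittle ball in front of the inspection lamp and send it to the pocket

### The arm

A 6-joint arm with a two-finger parallel gripper is mounted at the origin on the work surface. World frame = base frame: x ahead of the robot, y to its left, z up, the work surface at z = 0. Lengths are in mm, angles in rad, forces in N, time in s.
With the tool pointing down it reaches from about 400 to 825 mm from the base axis. Payload 7 kg.
Tool frame: the origin (TCP) lies at the very end of the fingers, on their centre line; the grasp point (between the pads) lies 19 mm behind it; z points along the fingers, y is the line along which they close (so a half turn about z gives the same grasp; the last joint's range is limited). The gripper opens to 88 mm and grips with 3 to 60 N. Pads are 19 mm wide; open, the fingers measure 130 mm over their backs; the gripper's body (78 mm by 193 mm) begins 47 mm behind the grasp point.
Start: joints at [0.288, 0.359, 0.012, 0, -1.224, -0.288], TCP at [674.978, -0.019, 226.561] pointing down, gripper open.
Joint ranges: [-3.07, 3.07], [-1.43, 2.12], [-1.02, 1.25], [-3.03, 1.67], [-3.05, -0], [-3.03, 3.03]. Speed limits (rad/s): [2.39, 2.39, 3.01, 3.14, 3.14, 3.14].

### API

Orientations are given as a unit quaternion [x, y, z, w].
In Python, from plant import bot gives the robot as it stands. Calls block until the motion is done:
- bot.move_ptp(position, orientation): joint-space move of the TCP to a pose.
- bot.line_to(position, velocity=150, ori=None): straight line of the TCP; ori=None keeps the orientation; velocity is the mean speed in mm/s.
- bot.move_joints(angles): joint-space move.
- bot.move_gripper(opening, force=None): finger opening in mm; force is the grip in N (None keeps the last); returns when the fingers have stopped.
- bot.pause(seconds).
- bot.solve_ik(position, orientation): joint angles nearest the present ones, or None.
- bot.read_state(): the state.
- bot.camera(name): name is "scene" or "side" or "wrist"; returns the picture (480x640x3 uint8, red, green, blue); there is no depth.
- bot.get_calibration(name): a dict with "fx", "fy", "cx", "cy" (pixels), "view" (4x4, takes a point from world to camera coordinates); the wrist camera has in their place "T_tool_cam" (4x4, takes a point from camera to tool coordinates, whose origin is the TCP and whose axes are the flange's). Camera axes: x right, y up, looking along -z (the intrinsics and any distortion apply to the point x, -y, -z); pixel columns grow to the right and rows downward; lengths in mm; the calibration is good to about 2 mm. A picture is of the moment at which its call begins: read the wrist's pose just before it. get_calibration takes no time and is no camera call.
A pose or a line that the arm cannot do raises bot.Unreachable and nothing moves.
- bot.close_job(): hands the job in; it is judged then, once.
The state is a dict: "t": time; "joint_pos": joint angles; "qvel": joint speeds; "tau": joint torques, N m; "tcp_pos": TCP position; "eef_rot": TCP orientation; "contact_force": force on the tool from outside, world axes, zero at the start; "moment": the same for the moment, N m; "width": finger opening in mm; "finger_force": force on a finger pad.
Only numpy, scipy, OpenCV 4.12 (cv2) and the standard library are available. Lean on these libraries where they do the work, as an engineer would, in place of code of your own. Each camera call takes 0.05 s, during which the arm holds its last target. There are 200 camera calls.

### The job

Take the crossbar handle of the hinged ball rail and tilt the rail so that the big wooden ball rolls out in front of the inspection lamp, and keep it still there for a good four seconds while it is checked for cracks. Then let it roll on gently off the end into the pocket, lower the rail back onto its rest and let go. Never touch the ball or let it run fast on the rails, and leave the other things on the table where they are.

Things in the scene. Friction and masses are not known exactly. Their poses are not given: they have to be found in the camera images.
- base: Fixed wooden stand of the ball rail: dark board 180 x 620 x 16 mm, two pivot posts at its middle (164 mm over all, to 120 mm high), rubber rest block, square pocket. Origin: on the table under the hinge. Its y axis runs along the rail, from the pocket (-y end) to the handle (+y end); x across, z up. The hinge axis lies along x, 105 mm above the origin.
- track (a joint): Tilt of the rail (rad). 0 = level; positive = handle end up, so the ball rolls to the base's -y, towards the pocket. Range -0.10 (its rest) to +0.12. Track 1.0 kg, handle side heavy: about 3.6 N at the handle lifts it empty; 1.2 N more per 100 mm that the ball lies to the handle side of the hinge, less on the other side. Hardly any friction: let go, it drops to its rest.
- handle (a point): Centre of the crossbar handle: level round steel bar 14 mm thick along the base's x, 106 mm free between two side arms, 285 mm from the hinge along the rail and 40 mm above the hinge's height; over 80 mm clear to the end stop. About 117 mm above the table at rest, 145 mm with the rail level; rises 28 mm per 0.1 rad. Best pinched from above.
- rail_end (a point): Open end of the rail, on its centre line at the bars' axes, 170 mm from the hinge. The rail: two steel bars 8 mm thick, 20 mm between axes, gently arched along their length (hump of radius 2.0 m, crown over the hinge at its height, ends 7 mm lower), so the ball keeps no place by itself; low metal cheek plates outside, 126 mm over all. At the handle end a stop, its face 175 mm from the hinge.
- ball: Plain wooden skittle ball, diameter 100 mm, nominally 360 g; origin at its centre, 53 mm above the bars' axes. It starts at the rail's handle end, against the stop. With s its place along the base's y: acceleration about -6.9 m/s2 per rad of (tilt - s / 2.05 m), less a rolling resistance worth about 0.01 to 0.015 rad; balanced when tilt = s / 2.05 m, and unstable. Fast means above 0.40 m/s.
- lamp_mark (a point): The inspection place: the point over the rail's centre line, 158 mm above the table, at which the lamp is aimed. The ball is in front of the lamp when its centre is within 25 mm of this point along the rail, still when slower than 0.06 m/s.
- lamp: Inspection lamp, fixed to the table on the base's +x side: small grey spotlight, 42 mm across, with an aluminium nose, on a steel stem and square steel foot. Origin: underside of its foot, 135 mm from the rail's centre line. It is aimed straight across the rail, along the base's -x; the nose is 95 mm from the centre line.
- pocket (a point): Centre of the pocket's rubber floor, 50 mm above the table, 232 mm from the hinge towards the base's -y. Open-topped square pocket, 112 x 112 mm inside, walls up to 136 mm (end wall 166 mm) above the table. A ball rolling off the rail's end drops some 40 mm into it and stays, its centre 100 mm above the table.
- chalk_a: Bystander: blue chalk cube 22 mm, on the table beside the stand. Origin: underside.
- chalk_b: Bystander: another such chalk cube, on the other side. Origin: underside.
- brush: Bystander: table brush lying beside the stand. Origin: underside.
- mug: Bystander: white mug, 95 mm high. Origin: underside.
- polish: Bystander: grey bottle of ball polish, 160 mm high. Origin: underside.
- brass_ring: Bystander: flat brass ring, 64 mm across. Origin: underside.
- jar: Bystander: glass jar with steel lid, 85 mm high. Origin: underside.
Not all that is in view belongs to the job. What is shaped like the lamp but red is not meant. What is shaped like the ball but green is not meant.

How it is judged (in metres and radians):
On the way, in this order (a step that is already met when the one before it is completed fails the run):
1. the ball is kept still in front of the lamp, on the rails, for 4 s (horizontal distance between ball and lamp_mark below 0.025 m and linear speed of ball below 0.06 m/s and height (world z) of ball above 0.13 m), for 4 s.
2. the ball lies in the pocket (horizontal distance between ball and pocket below 0.03 m and height (world z) of ball between 0.09 and 0.115 m), for 0.2 s.
At the end, for the whole second after the job is handed in: The ball lies at rest in the pocket (centre within 30 mm of the pocket's centre seen from above), the rail is let go and back on its rest (joint below -0.08 rad). Before that the ball was kept within 25 mm of the lamp mark, slower than 0.06 m/s, for 4 s on end (all of step 2 and linear speed of ball below 0.03 m/s and value of joint track below -0.08 rad); the robot touches nothing.
It fails at once if the robot touches the ball (contact force between any of the arm, the fingers and ball above 0.3 N).
It fails at once if the ball runs faster than 0.40 m/s on the rails (linear speed of ball above 0.4 m/s and y of ball in the frame of base above -0.165 m).
It fails at once if the ball falls off (height (world z) of ball below 0.07 m).
It fails at once if another thing on the table is pushed away by 30 mm or more (distance of any of chalk_a, chalk_b, brush, mug, polish, brass_ring, jar from where it was at the start of the episode above 0.03 m).
It also fails if it takes over 54 s, if anything falls off the work surface, if the arm or the gripper's body presses on something with over 40 N, if the wrist force passes 120 N, or if a joint passes its speed limit or range.

## Working session

There is one attempt and no reset: what is moved stays moved. The work goes in short steps, each a Python script; the robot and the scene stay as the last script left them, time stands still between calls to the robot, and variables do not carry over. Pictures are saved under pics/ and viewed, at most 10 in all, crops included, and the job is handed in when it is done.

```bash
ls; mkdir -p pics; python3 - <<'E'
from plant import bot
import cv2,numpy as np
np.set_printoptions(precision=4,suppress=True)
for n in("scene","side"):
    im=bot.camera(n); cv2.imwrite(f"pics/{n}0.png",im[:,:,::-1]); c=bot.get_calibration(n); print(n,c)
print(bot.get_calibration("wrist")); print(bot.read_state())
E
```

```text
pics
scene {'fx': 501.60570581477236, 'fy': 501.60570581477236, 'cx': 325.15974784910367, 'cy': 241.2461066169089, 'view': array([[    0.4605,     0.8876,    -0.0101,  -241.093 ],
       [   -0.7498,     0.395 ,     0.5309,   316.0267],
       [    0.4752,    -0.2369,     0.8474, -1670.3438],
       [    0.    ,     0.    ,     0.    ,     1.    ]])}
side {'fx': 586.5730391220579, 'fy': 586.5730391220579, 'cx': 324.36504212049556, 'cy': 237.5391683213899, 'view': array([[    0.7832,    -0.6216,     0.017 ,  -425.4103],
       [    0.3361,     0.4461,     0.8295,  -261.2466],
       [   -0.5232,    -0.6439,     0.5583, -1029.5337],
       [    0.    ,     0.    ,     0.    ,     1.    ]])}
{'fx': 373.8213301186338, 'fy': 373.8213301186338, 'cx': 328.89239153276225, 'cy': 238.13697784452498, 'T_tool_cam': array([[  -0.0004,    0.9689,    0.2474,   65.7947],
       [   1.    ,    0.0001,    0.001 ,    2.2005],
       [   0.001 ,    0.2474,   -0.9689, -157.9173],
       [   0.    ,    0.    ,    0.    ,    1.    ]])}
{'t': 0.1, 'joint_pos': array([ 0.2881,  0.3593,  0.0112, -0.0003, -1.2241, -0.2881]), 'qvel': array([ 0.0002, -0.0025,  0.0033,  0.002 , -0.0002, -0.0024]), 'tau': array([ -0.0014, -58.4165,  29.3752,   7.0155,   0.0101,  -0.0001]), 'tcp_pos': array([674.5797,  -0.0086, 225.7277]), 'eef_rot': array([-0.7071,  0.7071,  0.0005, -0.0006]), 'contact_force': array([ 0.1879,  0.1885, -0.4225]), 'moment': array([-0.0331,  0.026 , -0.0374]), 'finger_force': 0.0, 'width': 87.68552298480138}
```

View pics/scene0.png

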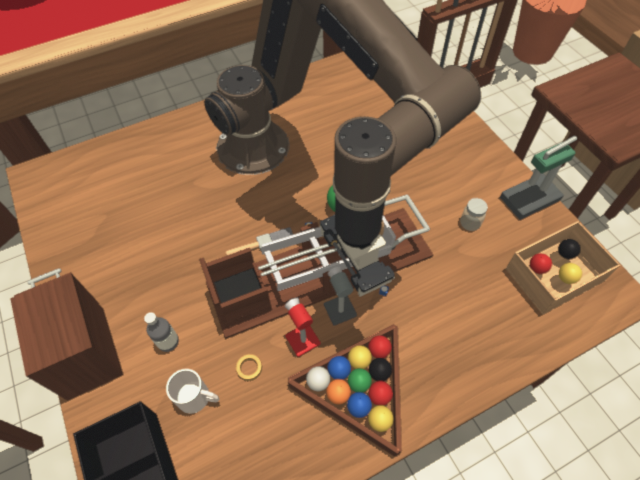

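View pics/side0.png

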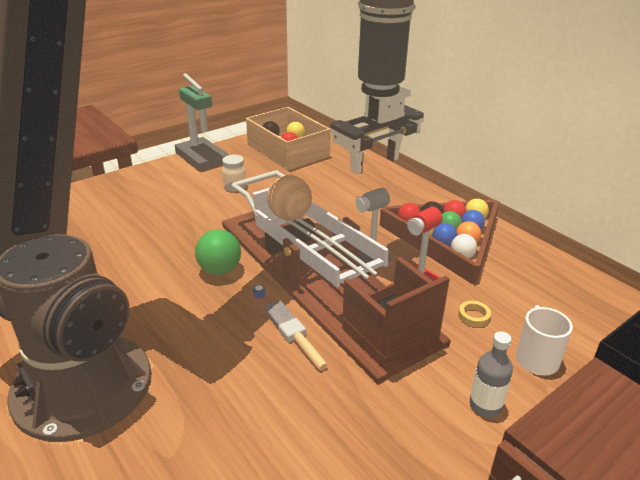

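The side view shows the wooden ball at (290,198), the handle bar at (258,180), the grey lamp at (373,200) and the pocket at (395,320). Possible mix-ups are the green ball (218,252), the red lamp (425,222), and the rack and box balls around (450,225) and (285,130). By the description I choose the wooden ball and the grey lamp. The scene view has the rail partly hidden by the arm, with the grey lamp at (342,290) and the pocket at (237,285).

```bash
python3 - <<'E'
import cv2
a=cv2.imread("pics/side0.png")[160:380,205:465]; cv2.imwrite("pics/c1.png",cv2.resize(a,None,fx=2.7,fy=2.7,interpolation=cv2.INTER_CUBIC))
a=cv2.imread("pics/scene0.png")[180:350,195:445]; cv2.imwrite("pics/c2.png",cv2.resize(a,None,fx=3.2,fy=3.2,interpolation=cv2.INTER_CUBIC))
E
```

```text
(no output)
```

View pics/c1.png

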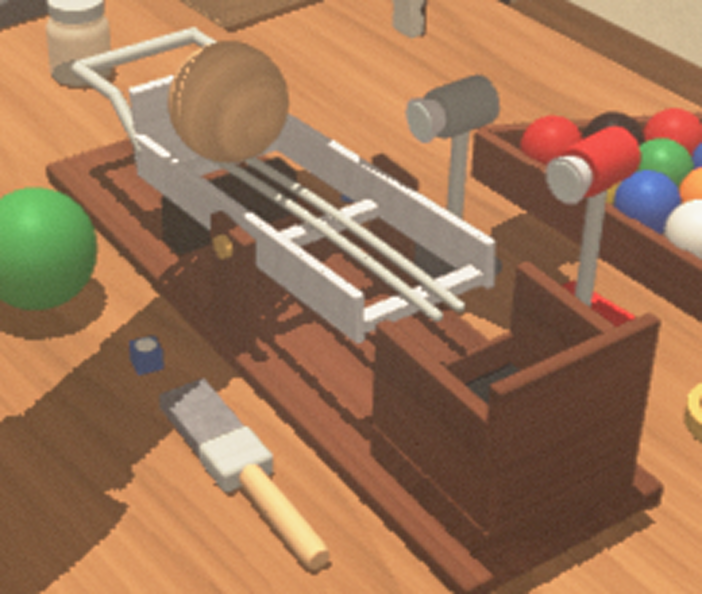

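View pics/c2.png

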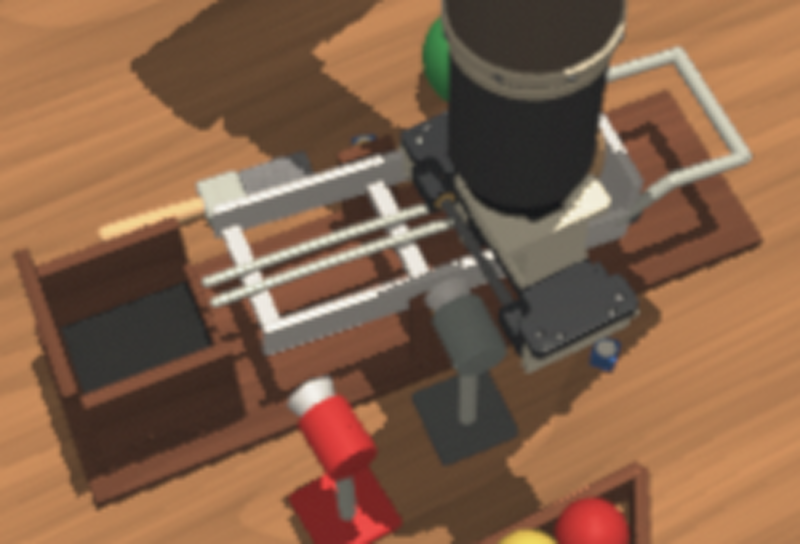

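The crops confirm the choice: a plain wooden ball sits against the stop, and the grey lamp's nose is at side (362,203) and scene (333,271). I also read the board corners, handle corners and bar ends from the crops to fit the base pose.

```bash
cat > h.py <<'E'
import numpy as np, cv2
from plant import bot
from scipy.optimize import least_squares
np.set_printoptions(precision=4,suppress=True)
C={n:bot.get_calibration(n) for n in("scene","side")}
def proj(n,P):
    c=C[n]; p=c["view"][:3,:3]@np.asarray(P,float)+c["view"][:3,3]
    return np.array([c["cx"]+c["fx"]*p[0]/-p[2], c["cy"]-c["fy"]*p[1]/-p[2]])
def W(b,p):
    c,s=np.cos(b[2]),np.sin(b[2]); return np.array([b[0]+c*p[0]-s*p[1], b[1]+s*p[0]+c*p[1], p[2]])
def rail(th,x,y,z):
    return np.array([x,y*np.cos(th)-z*np.sin(th),105+y*np.sin(th)+z*np.cos(th)])
def ballp(th,u):  # u: place along rail frame
    return rail(th,0,u,53-u*u/4000)
E
cat > fit.py <<'E'
from h import *
S=lambda x,y:np.array([x/2.7+205,y/2.7+160]); Q=lambda x,y:np.array([x/3.2+195,y/3.2+180])
t=-0.1
obs=[("side",S(48,173),(-90,310,16)),("side",S(490,578),(-90,-310,16)),("side",S(660,490),(90,-310,16)),
("scene",Q(760,240),(90,310,16)),("scene",Q(97,497),(90,-310,16)),("scene",Q(668,95),(-90,310,16)),
("side",(S(78,67)+S(200,34))/2,rail(t,0,285,40)),("scene",(Q(680,55)+Q(745,157))/2,rail(t,0,285,40)),
("side",(S(437,314)+S(462,305))/2,rail(t,0,-170,-7)),("scene",(Q(217,300)+Q(208,283))/2,rail(t,0,-170,-7)),
("side",S(229,102),ballp(t,125))]
f=lambda b:np.concatenate([proj(n,W(b,p))-o for n,o,p in obs])
# which yaw: try several
r=min((least_squares(f,[600,0,a],loss="soft_l1") for a in np.arange(0,6.3,.7)),key=lambda r:r.cost)
print(r.x,r.cost);print(f(r.x).reshape(-1,2))
b=r.x
# lamp nose: unknown y (along), x=95, z=158
g=lambda p:np.concatenate([proj("side",W(b,p))-S(425,117),proj("scene",W(b,p))-Q(442,290)])
r2=least_squares(g,[95,0,158]);print("nose",r2.x,r2.fun)
g=lambda p:np.concatenate([proj("side",W(b,p))-S(487,97),proj("scene",W(b,p))-Q(487,355)])
r2=least_squares(g,[135,0,158]);print("back",r2.x,r2.fun)
g=lambda p:proj("scene",W(b,[p[0],p[1],5]))-Q(465,418)
print("foot",least_squares(g,[135,0]).x)
print("handle world",W(b,rail(t,0,285,40)))
print("ball px per mm", proj("side",W(b,ballp(0,0))),proj("side",W(b,ballp(0,100))))
E
python3 fit.py
```

```text
[525.4523 -11.107   -0.0761] 24.276116448463956
[[-1.035  -3.5934]
 [-9.7097  4.8095]
 [ 1.4457 -1.7448]
 [ 2.4601  0.1377]
 [-0.2678  1.8533]
 [ 1.3672 -1.8373]
 [-0.3367  0.4543]
 [ 0.1857  0.3214]
 [ 0.1971  1.8193]
 [-1.1235  0.7517]
 [-0.0276  0.0455]]
nose [ 96.4601  -8.5007 165.5362] [-0.1207 -0.0783 -0.0787  0.146 ]
back [161.4105  -1.9547 162.2461] [-1.2657 -0.7941 -0.8011  1.4253]
foot [135.4567  -3.6455]
handle world [547.3151 275.6303 116.3476]
ball px per mm [322.276  217.4328] [296.6689 197.899 ]
```

```bash
sed -i 's/S(490,578)/S(467,591)/' fit.py; cat >> fit.py <<'E'
h=lambda v:np.concatenate([proj("side",W(b,(v[1],v[0],v[3])))-S(425,117),proj("scene",W(b,(v[1],v[0],v[3])))-Q(442,290),proj("side",W(b,(v[2],v[0],v[3])))-S(487,97),proj("scene",W(b,(v[2],v[0],v[3])))-Q(487,355),3*proj("scene",W(b,(135,v[0],5)))-3*Q(465,418)])
r3=least_squares(h,[0,95,150,158]);print("lamp",r3.x,r3.fun)
np.save("base.npy",np.append(b,r3.x[0]))
E
python3 fit.py
cat > go1.py <<'E'
from h import *
from scipy.spatial.transform import Rotation as R
b=np.load("base.npy")
q=[(R.from_euler("z",s*np.pi/2+b[2])*R.from_quat([-.70711,.70711,0,0])).as_quat() for s in(1,-1)]
p=W(b,rail(-.1,0,285,40))
for qq in q: print(bot.solve_ik(p+[0,0,50],qq), bot.solve_ik(p-[0,0,15],qq),bot.solve_ik(p+[0,0,50],qq) is not None)
E
python3 go1.py
```

```text
[524.853  -11.5411  -0.0778] 11.937604629187623
[[-0.9948 -3.5279]
 [-1.5565  0.3671]
 [ 1.2675 -1.3339]
 [ 2.2571  0.1995]
 [-0.6228  1.5808]
 [ 1.2623 -1.8142]
 [-0.2738  0.5426]
 [ 0.0163  0.3544]
 [ 0.0004  2.0967]
 [-1.408   0.5503]
 [-0.0504  0.179 ]]
nose [ 97.0378  -7.8612 165.5362] [-0.1207 -0.0783 -0.0787  0.146 ]
back [161.9773  -1.2074 162.2461] [-1.2657 -0.7941 -0.8011  1.4253]
foot [136.0264  -2.9413]
handle world [547.1915 275.1594 116.3476]
ball px per mm [322.1781 217.6147] [296.6293 198.0414]
lamp [ -3.2956  98.0464 161.5139 163.2575] [-1.0918 -0.209   1.7889  0.2783 -0.7958 -0.7372 -1.6663  1.3876 -0.8265
 -0.8267]
[ 0.7844  0.3013 -0.2151  0.     -1.0544  0.7086] [ 0.7844  0.3629 -0.2905  0.     -0.9174  0.7086] True
[ 0.7844  0.3013 -0.2151  0.     -1.0544 -2.433 ] [ 0.7844  0.3629 -0.2905  0.     -0.9174 -2.433 ] True
```

```bash
cat >> go1.py <<'E'
Q=q[0]; np.save("q.npy",Q)
bot.move_gripper(70,force=25)
bot.move_ptp(p+[0,0,60-14],Q)
bot.line_to(p-[0,0,14],120,Q)
bot.move_gripper(0,force=25)
bot.pause(.3)
s=bot.read_state(); print(s["t"],s["width"],s["finger_force"],s["contact_force"],s["tcp_pos"],p)
for n in("scene","side"):
    cv2.imwrite(f"pics/{n}1.png",bot.camera(n)[:,:,::-1])
E
python3 go1.py
cat > det.py <<'E'
import cv2,numpy as np,sys
for f in sys.argv[1:]:
    im=cv2.imread(f)[150:290,250:430]; hsv=cv2.cvtColor(im,cv2.COLOR_BGR2HSV)
    print(f,"ball hsv",[hsv[198-150+d,290-250+e] for d in(-12,0,12) for e in(-12,0,12)])
    g=cv2.GaussianBlur(cv2.cvtColor(im,cv2.COLOR_BGR2GRAY),(3,3),0)
    c=cv2.HoughCircles(g,cv2.HOUGH_GRADIENT,1.,10,param1=80,param2=12,minDist=10,minRadius=19,maxRadius=26) if 0 else cv2.HoughCircles(g,cv2.HOUGH_GRADIENT,1,10,param1=80,param2=10,minRadius=19,maxRadius=26)
    print((c[0]+[250,150,0])[:5] if c is not None else None)
    t=hsv[100:,:][5:30:12,5:175:40]; print(t.reshape(-1,3).tolist())
a=cv2.imread(sys.argv[-1])[120:300,230:440]; cv2.imwrite("pics/c3.png",cv2.resize(a,None,fx=3.3,fy=3.3,interpolation=cv2.INTER_CUBIC))
E
python3 det.py pics/side0.png pics/side1.png
```

```text
[ 0.7844  0.3013 -0.2151  0.     -1.0544  0.7086] [ 0.7844  0.3629 -0.2905  0.     -0.9174  0.7086] True
[ 0.7844  0.3013 -0.2151  0.     -1.0544 -2.433 ] [ 0.7844  0.3629 -0.2905  0.     -0.9174 -2.433 ] True
3.7417 13.091798509187667 25.017877221107483 [-0.3195 -5.6963  0.9004] [547.0307 274.2715 102.2866] [547.1915 275.1594 116.3476]
pics/side0.png ball hsv [array([ 15, 116, 162], dtype=uint8), array([ 14, 115, 166], dtype=uint8), array([ 15, 116, 147], dtype=uint8), array([ 15, 119, 167], dtype=uint8), array([ 14, 116, 173], dtype=uint8), array([ 14, 115, 157], dtype=uint8), array([ 14, 115, 158], dtype=uint8), array([ 15, 117, 168], dtype=uint8), array([ 14, 114, 154], dtype=uint8)]
[[289.5        197.5         22.10000038]
 [364.5        242.5         24.29999924]
 [313.5        227.5         21.        ]
 [331.5        241.5         21.        ]
 [274.5        196.5         22.10000038]]
[[11, 129, 132], [11, 103, 99], [11, 80, 109], [13, 40, 148], [13, 116, 112], [13, 142, 212], [11, 112, 98], [23, 9, 247], [14, 34, 156], [5, 149, 140], [13, 129, 121], [10, 112, 100], [16, 41, 149], [9, 135, 145], [11, 119, 90]]
pics/side1.png ball hsv [array([ 18, 110, 241], dtype=uint8), array([ 21, 102, 245], dtype=uint8), array([ 15, 122, 221], dtype=uint8), array([ 14, 122, 217], dtype=uint8), array([ 15, 119, 218], dtype=uint8), array([ 15, 121, 191], dtype=uint8), array([ 14, 113, 156], dtype=uint8), array([ 14, 118, 168], dtype=uint8), array([ 14, 113, 151], dtype=uint8)]
[[288.5        199.5         24.29999924]
 [333.5        238.5         21.        ]
 [307.5        228.5         25.39999962]
 [323.5        269.5         23.20000076]
 [368.5        248.5         21.        ]]
[[11, 133, 128], [10, 108, 102], [11, 80, 109], [14, 42, 147], [13, 140, 200], [13, 140, 212], [9, 104, 103], [20, 12, 247], [14, 37, 153], [3, 176, 219], [13, 138, 220], [8, 109, 101], [13, 42, 150], [9, 136, 143], [11, 114, 92]]
```

View pics/c3.png

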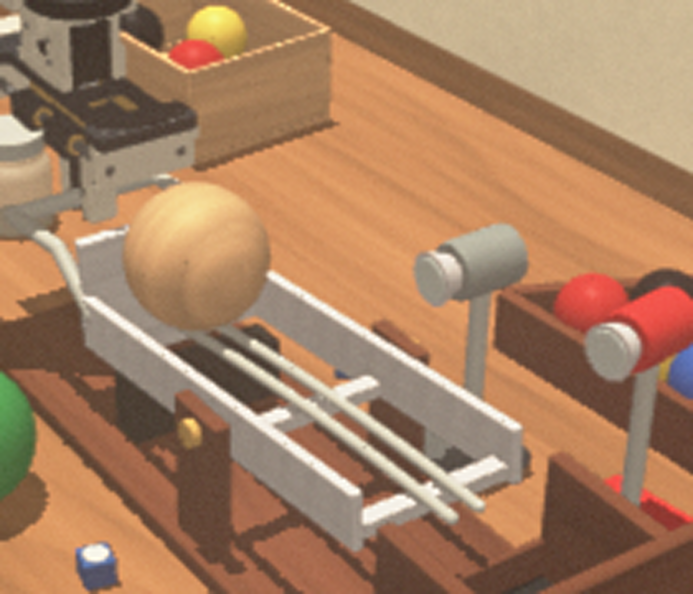

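View pics/scene1.png

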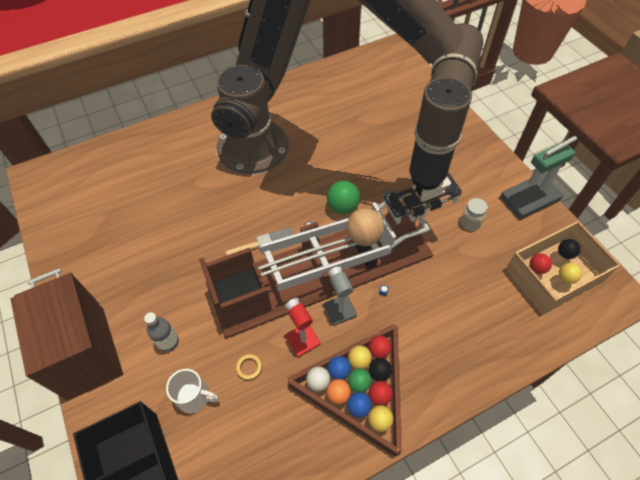

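The crop shows the handle pinched, the ball lit at the stop at about side (290,197) and the lamp nose at (361,204). In the scene view the ball is at (365,226), the grey lamp nose at (335,273) and its foot at (340,306). Next I raise the rail below the break-away tilt and check the ball detector and move timing.

```bash
cat >> h.py <<'E'
b=np.load("base.npy"); LAMP=-4.
U=np.arange(-200,150.)
def detect(im):
    """centre pixel of the wooden ball in the side view"""
    x0,y0=255,140; hsv=cv2.cvtColor(im[y0:310,x0:440],cv2.COLOR_RGB2HSV)
    m=cv2.inRange(hsv,(11,55,140),(24,130,255)); m=cv2.morphologyEx(m,cv2.MORPH_OPEN,np.ones((5,5),np.uint8))
    cs=cv2.findContours(m,cv2.RETR_EXTERNAL,cv2.CHAIN_APPROX_NONE)[0]
    c=max(cs,key=cv2.contourArea); (x,y),r=cv2.minEnclosingCircle(c)
    return np.array([x+x0,y+y0]),r,cv2.contourArea(c)
def s_of(px,th):
    P=np.array([proj("side",W(b,ballp(th,u))) for u in U[::10]]); d=P[-1]-P[0]; d/=np.linalg.norm(d)
    u=np.interp(px@d,P@d,U[::10]); return ballp(th,u)[1]
Z0=102.3-105-285*np.sin(-.1)-40*np.cos(-.1)
def tcp(th):
    h0=W(b,rail(-.1,0,285,40)); return W(b,rail(th,0,285,40))-h0+np.array([547.05,274.5,102.3])
def tilt(z):
    t=np.linspace(-.12,.14,261); return np.interp(z,[tcp(a)[2] for a in t],t)
E
python3 - <<'E'
from h import *
for f in("side0","side1"):
    px,r,a=detect(cv2.imread(f"pics/{f}.png")[:,:,::-1]); print(f,px,r,a,s_of(px,-.1),"exp",ballp(-.1,125)[1])
bot.line_to(tcp(-.09),20); s=bot.read_state(); print(s["t"],tilt(s["tcp_pos"][2]),s["contact_force"])
bot.line_to(tcp(.055),40)
def look():
    s=bot.read_state(); th=tilt(s["tcp_pos"][2]); px,r,a=detect(bot.camera("side")); print(s["t"],th,s["contact_force"],px,r,a,s_of(px,th),s["width"])
look()
for th in(.056,.058): bot.line_to(tcp(th),20); look()
bot.line_to(tcp(.058)+[0,0,.1],20);look()
# lamp from clean scene view: nose ray at z=158, x=95
print([np.round(proj("scene",W(b,(95,y,158))),1).tolist() for y in(-12,-4,4)],[np.round(proj("side",W(b,(95,y,158))),1).tolist() for y in(-12,-4,4)])
E
```

```text
side0 [292. 148.] 37.85508728027344 1555.5 144.10257047963606 exp 129.27671745825845
side1 [289.0569 196.699 ] 23.146574020385742 1520.5 134.2088194485927 exp 129.27671745825845
4.1417 -0.09156475414758593 [ 3.6705 -3.568  -6.2784]
5.3333 0.05416278651346873 [ 2.2363  0.112  -7.1646] [295.8398 169.679 ] 44.502227783203125 2892.5 137.1907412449723 13.333220905865547
5.6333 0.05538616447622865 [ 1.8474 -1.166  -6.7491] [295.8398 169.679 ] 44.502227783203125 2890.0 137.12260832731346 12.97417518008616
5.9333 0.05803722406688222 [ 2.6025 -1.0876 -6.7584] [295.8398 169.679 ] 44.502227783203125 2906.5 136.9742602385281 13.225245946745838
6.2333 0.05826450900107121 [ 2.5078 -1.8813 -6.9608] [290.5128 190.5513] 23.47300148010254 1567.5 126.17830507282551 12.798913683998045
[[331.2, 272.2], [334.1, 271.0], [337.1, 269.9]] [[362.5, 207.4], [360.2, 205.8], [358.0, 204.2]]
```

```bash
cat >> h.py <<'E'
BIAS=4.
def detect(im,th):
    P=[proj("side",W(b,ballp(th,u))) for u in(180,0,-235)]; band=np.zeros(im.shape[:2],np.uint8)
    cv2.polylines(band,[np.int32(np.round(P))],False,255,47)
    hsv=cv2.cvtColor(im,cv2.COLOR_RGB2HSV); m=cv2.inRange(hsv,(11,55,140),(24,130,255))&band
    m=cv2.morphologyEx(m,cv2.MORPH_OPEN,np.ones((7,7),np.uint8))
    c=max(cv2.findContours(m,cv2.RETR_EXTERNAL,cv2.CHAIN_APPROX_NONE)[0],key=cv2.contourArea)
    c=cv2.convexHull(c); M=cv2.moments(c); return np.array([M["m10"],M["m01"]])/M["m00"],M["m00"]
class Ctl:
    def __init__(s,s0): s.x=np.array([s0,0.]); s.P=np.diag([9.,100.]); s.t=None; s.th=None
    def look(k):
        """picture -> filtered place (mm) and speed (mm/s); gains by a small Kalman filter"""
        st=bot.read_state(); th=tilt(st["tcp_pos"][2]); im=bot.camera("side"); px,A=detect(im,th); z=s_of(px,th)-BIAS
        if k.t is not None:
            dt=st["t"]-k.t; n=10; 
            for i in range(n):
                g=-6.9*((k.th+(th-k.th)*(i+.5)/n)*1000-k.x[0]/2.05); f=6.9*12
                a=g-f*np.sign(k.x[1]) if abs(k.x[1])>8 else np.sign(g)*max(abs(g)-f,0)-k.x[1]*2
                k.x=k.x+np.array([k.x[1],a])*dt/n
            F=np.array([[1,dt],[0,1]]); k.P=F@k.P@F.T+np.diag([1.,(150*dt)**2])
        if A>900:
            K=k.P[:,0]/(k.P[0,0]+4.); k.x=k.x+K*(z-k.x[0]); k.P=k.P-np.outer(K,k.P[0])
        k.t,k.th=st["t"],th; k.z=z
        print(f"t{k.t:.2f} th{th:.4f} z{z:.1f} s{k.x[0]:.1f} v{k.x[1]:.1f} A{A:.0f}",end=" "); return k.x
    def tilt_to(k,th):
        th=float(np.clip(th,k.th-.045,k.th+.045)); th=min(max(th,-.09),.112); print(f"-> {th:.4f}")
        d=np.linalg.norm(tcp(th)-tcp(k.th)); bot.line_to(tcp(th),max(20,d/.22))
E
cat > roll.py <<'E'
from h import *
k=Ctl(122.); extra=0; still=None
t0=bot.read_state()["t"]
while True:
    s,v=k.look(); e=s-LAMP
    if k.t-t0>22: print("timeout"); break
    if abs(e)<14 and abs(v)<15:
        if still is None: still=k.t; k.tilt_to(s/2050); 
        else:
            print("still",round(k.t-still,2)); bot.pause(.3)
            if k.t-still>5.0: break
        continue
    still=None
    sp=s+v*.2
    if abs(sp-LAMP)<14: vd=0; fr=0
    else: vd=-np.clip(1.*(sp-LAMP),-60,60); fr=-.012*np.sign(vd)
    extra=extra+.003 if (abs(v)<10 and vd) else extra*.6
    a=2.5*(vd-v)
    k.tilt_to(sp/2050+(fr-extra*np.sign(vd) if vd else 0)-a/6900 if 1 else 0)
cv2.imwrite("pics/hold.png",bot.camera("side")[:,:,::-1]); print(bot.read_state()["contact_force"])
E
sed -i 's/fr-extra\*np.sign(vd)/fr+extra*-np.sign(vd)/; s/ if 1 else 0)/)/' roll.py
python3 -c "
from h import *
for f,t in(('side0',-.1),('side1',-.1)):
    px,A=detect(cv2.imread(f'pics/{f}.png')[:,:,::-1],t);print(px,A,s_of(px,t)-BIAS)
k=Ctl(122);k.look()"
```

```text
[288.9702 196.7479] 1530.5 130.37948173269226
[289.0184 196.7322] 1534.0 130.25958962003514
t6.28 th0.0582 z122.4 s122.3 v0.0 A1604
```

```bash
python3 roll.py
```

```text
t6.33 th0.0582 z122.2 s122.1 v0.0 A1613 -> 0.0963
t6.75 th0.0979 z112.5 s113.7 v-37.5 A1628 -> 0.0738
t7.16 th0.0726 z83.3 s83.3 v-107.2 A1651 -> 0.0276
t7.58 th0.0260 z52.6 s52.5 v-80.3 A1680 -> 0.0160
t7.95 th0.0158 z47.6 s47.5 v0.3 A1686 -> 0.0576
t8.37 th0.0592 z43.8 s43.9 v-24.3 A1693 -> 0.0400
t8.77 th0.0387 z25.2 s25.2 v-73.2 A1756 -> -0.0028
t9.19 th-0.0044 z8.1 s8.0 v-35.1 A1786 -> -0.0123
t9.53 th-0.0125 z12.7 s12.6 v25.4 A1754 -> 0.0325
t9.94 th0.0341 z22.4 s22.4 v3.4 A1754 -> 0.0378
t10.24 th0.0375 z18.4 s18.4 v-28.6 A1769 -> 0.0160
t10.67 th0.0149 z8.4 s8.3 v-35.3 A1764 -> -0.0122
t11.09 th-0.0132 z12.7 s12.6 v28.9 A1748 -> 0.0318
t11.51 th0.0345 z25.4 s25.4 v10.5 A1754 -> 0.0410
t11.84 th0.0414 z20.0 s20.0 v-34.9 A1752 -> 0.0122
t12.26 th0.0108 z8.4 s8.3 v-37.2 A1764 -> -0.0131
t12.69 th-0.0139 z14.3 s14.3 v30.4 A1780 -> 0.0311
t13.11 th0.0340 z27.0 s27.0 v7.5 A1762 -> 0.0435
t13.48 th0.0440 z21.1 s21.2 v-37.1 A1771 -> 0.0135
t13.90 th0.0129 z7.1 s7.0 v-46.4 A1765 -> -0.0179
t14.32 th-0.0177 z9.7 s9.6 v33.9 A1774 -> 0.0273
t14.75 th0.0306 z25.1 s25.1 v9.4 A1754 -> 0.043
[... 350 characters left out ...]
7.86 th0.0007 z2.4 s2.4 v-1.8 A1772 still 0.69
t18.21 th0.0006 z2.7 s2.7 v1.2 A1768 still 1.04
t18.56 th0.0007 z2.8 s2.8 v0.2 A1755 still 1.39
t18.91 th0.0006 z2.5 s2.5 v-0.9 A1772 still 1.74
t19.26 th0.0007 z2.7 s2.7 v0.7 A1769 still 2.09
t19.61 th0.0006 z2.9 s2.9 v0.3 A1757 still 2.44
t19.96 th0.0006 z2.2 s2.2 v-1.9 A1774 still 2.79
t20.31 th0.0006 z2.3 s2.3 v0.8 A1772 still 3.14
t20.66 th0.0006 z2.5 s2.5 v0.4 A1764 still 3.49
t21.01 th0.0007 z2.3 s2.3 v-0.8 A1770 still 3.84
t21.36 th0.0007 z2.5 s2.5 v0.8 A1771 still 4.19
t21.71 th0.0006 z2.8 s2.8 v0.6 A1766 still 4.54
t22.06 th0.0006 z2.4 s2.4 v-1.0 A1776 still 4.89
t22.41 th0.0007 z2.6 s2.6 v0.5 A1774 still 5.24
[-3.3781 -3.9351 -4.6821]
```

```bash
python3 - <<'E'
from h import *
im=bot.camera("scene")[:,:,::-1].copy()
print(proj("scene",W(b,ballp(0,2.5))),proj("scene",W(b,(0,-4,158))), "foot",proj("scene",W(b,(135,-4,5))))
hsv=cv2.cvtColor(im,cv2.COLOR_BGR2HSV); m=cv2.inRange(hsv,(11,55,140),(24,130,255)); m[:,:290]=0;m[:,385:]=0;m[:200]=0;m[285:]=0
m=cv2.morphologyEx(m,cv2.MORPH_OPEN,np.ones((7,7),np.uint8))
c=max(cv2.findContours(m,0,2)[0],key=cv2.contourArea); print(cv2.minEnclosingCircle(c))
cv2.imwrite("pics/c4.png",cv2.resize(im[190:340,230:430],None,fx=3.5,fy=3.5,interpolation=cv2.INTER_CUBIC))
E
```

```text
[321.6741 240.2034] [319.3318 241.0544] foot [339.797  310.4447]
((321.9395751953125, 235.08241271972656), 18.6014461517334)
```

View pics/c4.png

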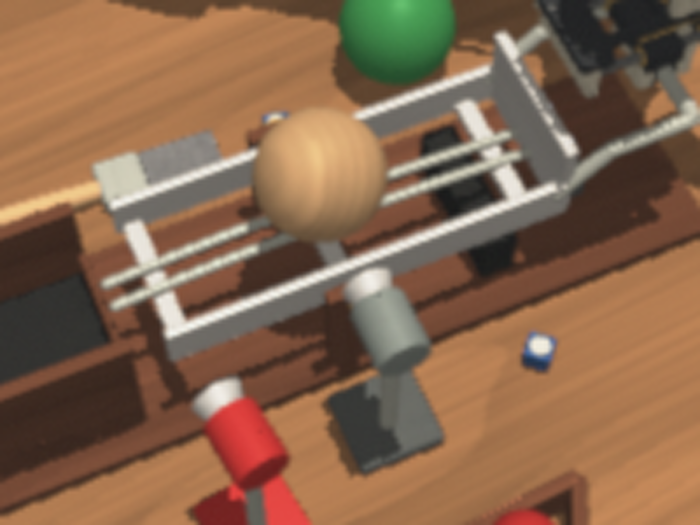

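The ball sits in front of the grey lamp, with its centre at scene (322,239) against a lamp-mark projection of (319,241). It held for over 5 s. Next I roll it gently off the end.

```bash
cat > off.py <<'E'
from h import *
k=Ctl(2.5); extra=0; t0=bot.read_state()["t"]
while True:
    s,v=k.look()
    if s<-148 or k.t-t0>14: break
    sp=s+v*.2; vd=-80
    extra=extra+.003 if abs(v)<10 else extra*.6
    k.tilt_to(max(sp/2050+.012+extra-1.6*(vd-v)/6900,-.07))
print()
for i in range(3): bot.pause(.35); k.look(); print()
cv2.imwrite("pics/off.png",bot.camera("side")[150:390,230:470,::-1])
E
python3 off.py
```

```text
t22.86 th0.0006 z2.4 s2.4 v0.0 A1776 -> 0.0347
t23.27 th0.0375 z-4.7 s-3.8 v-31.4 A1790 -> 0.0201
t23.66 th0.0213 z-29.2 s-29.2 v-99.1 A1818 -> -0.0153
t24.07 th-0.0141 z-61.8 s-61.9 v-102.3 A1910 -> -0.0327
t24.48 th-0.0308 z-82.2 s-82.4 v-59.9 A1976 -> -0.0290
t24.78 th-0.0265 z-90.5 s-90.6 v-34.3 A1988 -> -0.0247
t25.08 th-0.0222 z-96.7 s-96.8 v-35.2 A1994 -> -0.0281
t25.38 th-0.0260 z-104.9 s-105.0 v-44.6 A1976 -> -0.0353
t25.68 th-0.0332 z-115.9 s-116.0 v-52.5 A1992 -> -0.0433
t26.00 th-0.0410 z-129.6 s-129.7 v-58.2 A2040 -> -0.0519
t26.32 th-0.0495 z-141.7 s-141.9 v-52.0 A2040 -> -0.0558
t26.62 th-0.0532 z-153.3 s-153.4 v-51.0 A2083 
t27.02 th-0.0530 z-169.6 s-169.7 v-67.0 A2076 
t27.43 th-0.0538 z-201.4 s-207.2 v-134.8 A714 
t27.82 th-0.0540 z-201.4 s-282.5 v-271.8 A730
```

View pics/off.png

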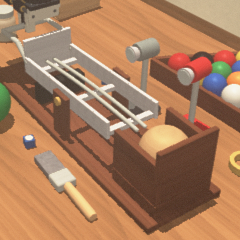

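The ball lies in the pocket at about crop (165,145). Next I lower the rail, release, and retreat.

```bash
python3 - <<'E'
from h import *
bot.line_to(tcp(-.1),25); s=bot.read_state(); print(s["t"],s["tcp_pos"],s["contact_force"])
bot.move_gripper(60); bot.pause(.2)
bot.line_to(tcp(-.1)+[0,0,110],100); bot.pause(1)
s=bot.read_state(); print(s["t"],s["contact_force"],s["width"])
cv2.imwrite("pics/end.png",bot.camera("side")[130:390,210:470,::-1])
E
```

```text
28.5833 [547.1718 274.2702 104.113 ] [-8.3645 -5.424   6.2861]
31.975 [ 0.5225 -0.1983 -0.0347] 60.172154339612966
```

View pics/end.png

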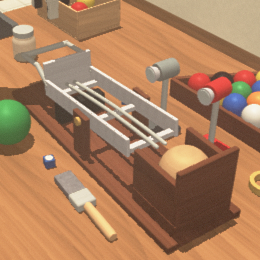

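The rail is back on its rest with the handle free, the ball is in the pocket at about crop (183,160), and the bystanders in view are unmoved.

```bash
python3 -c "
from plant import bot
print(bot.close_job())"
```

```text
the job is handed in; nothing more can be done
None
```

I handed the job in at about 32 s of the 54 s allowed (no verdict came back): the ball held still in front of the lamp for about 5 s, then rolled gently into the pocket, and the rail is back on its rest and let go.

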